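Change over and start the pan warmer

ROBOT

A 6-joint arm with a two-finger parallel gripper is mounted at the origin on the work surface. World frame = base frame: x ahead of the robot, y to its left, z up, the work surface at z = 0. Lengths are in m, angles in rad, forces in N, time in s.
With the tool pointing down it reaches from about 0.375 to 0.975 m from the base axis. Payload 3.8 kg.
Tool frame: the origin (TCP) lies midway between the tips of the shut fingers; the grasp point (between the pads) lies 19 mm behind it; z points along the fingers, y is the line along which they close (so a half turn about z gives the same grasp; the last joint's range is limited). The gripper opens to 85 mm and grips with 20 to 120 N. Pads are 22 mm wide; open, the fingers measure 114 mm over their backs; the gripper's body (76 mm by 85 mm) begins 54 mm behind the grasp point. The pads swing forward as they close: fully open they stand 13 mm farther back than shut.
Start: joints at [1.223, 0.264, 1.604, -0, 1.274, -0.037], TCP at [0.206, 0.643, 0.231] pointing down, gripper open.
Joint ranges: [-2.63, 2.63], [-0.94, 2.18], [0.31, 2.57], [-1.31, 4.45], [0, 2.66], [-2.55, 2.55]. Speed limits (rad/s): [2.57, 2.57, 3.14, 3.14, 3.14, 3.14].

INTERFACE

Orientations are given as a rotation vector (axis times angle).
In Python, from bench import bot, eyes gives the robot as it stands. Calls block until the motion is done:
- bot.reach(position, orientation): joint-space move of the TCP to a pose.
- bot.line_to(position, vel=0.15, orientation=None): straight line of the TCP; orientation=None keeps the orientation; vel is the mean speed in m/s.
- bot.goto_joints(angles): joint-space move.
- bot.open_jaws() and bot.clamp(squeeze=None): open the fingers fully, or close them until they stop; squeeze is the grip in N (None keeps the last).
- bot.dwell(seconds).
- bot.ik(position, orientation): joint angles nearest the present ones, or None.
- eyes.camera(name): name is "side" or "top" or "wrist"; returns a dict with "color" (480x640x3 uint8, red, green, blue), "fx", "fy", "cx", "cy" (pixels), "xyz" and "attitude" of the camera in the world; the wrist camera has in their place "tool_from_camera" (4x4, takes a point from camera to tool coordinates, whose origin is the TCP and whose axes are the flange's). Camera axes: x right, y up, looking along -z (the intrinsics and any distortion apply to the point x, -y, -z); pixel columns grow to the right and rows downward; lengths in m; the calibration is good to about 2 mm. A picture is of the moment at which its call begins: read the wrist's pose just before it. There is no depth.
A pose or a line that the arm cannot do raises bot.IKError and nothing moves.
- bot.close_job(): hands the job in; it is judged then, once.
Readings, each from a call of its own:
- bot.read_clock(): time.
- bot.read_joints(): joint angles.
- bot.read_joint_velocities(): joint speeds.
- bot.read_joint_torque(): joint torques, N m.
- bot.read_tcp_pos(): TCP position.
- bot.read_tool_rot(): TCP orientation.
- bot.read_wrist_force(): force on the tool from outside, world axes, zero at the start.
- bot.read_ft_torque(): the same for the moment, N m.
- bot.read_grip_width(): finger opening in m.
- bot.read_finger_force(): force on a finger pad.
Only numpy, scipy, OpenCV 4.12 (cv2) and the standard library are available. Lean on these libraries where they do the work, as an engineer would, in place of code of your own. Each camera call takes 0.05 s, during which the arm holds its last target. There are 200 camera calls.

TASK

Wake the pan warmer with its white key, then take the empty black pan out of its bay and stand it upright with its body on the yellow mat, and slide every waiting orange-lidded pan into a bay of its own, pushed fully home against the back with its handle sticking out. When all the pans are in place, press the blue key and then the green key, each fully down for a moment and one at a time. Never press the red key, and leave the tubs, bottle and jug where they are.

Things in the scene. Friction and masses are not known exactly. Their poses are not given: they have to be found in the camera images.
- warmer: fixed steel pan warmer, 260 deep x 270 wide x 70 high; origin at bench level, centre of its open front; x into the bays, y left, z up. Three bays side by side, no floor but the bench, each 74 wide, 50 high, 112 deep to a solid stop; walls 12 thick with round noses; roof from z 50 to 70. A pan fully home has its origin at warmer x = 57: body 2 inside the front, whole handle sticking out
- bay_left (a point): bench-level centre of the mouth of the left bay (warmer x 0, y +86); axes as the warmer's
- bay_middle (a point): bench-level centre of the mouth of the middle bay (warmer x 0, y 0); axes as the warmer's
- bay_right (a point): bench-level centre of the mouth of the right bay (warmer x 0, y -86); axes as the warmer's
- pan_a: loose orange-lidded pan, 0.28 kg, body 110 long x 70 wide x 42 high; orange bar handle 75 long, 18 wide, z 18 to 42, on one short side (x -55 to -130; good pinch point x -105, z 30, from above across the 18 width); origin: centre of the underside of the 110 x 70 body; handle points to -x, z up. May be absent
- pan_b: loose orange-lidded pan, 0.28 kg, body 110 long x 70 wide x 42 high; orange bar handle 75 long, 18 wide, z 18 to 42, on one short side (x -55 to -130; good pinch point x -105, z 30, from above across the 18 width); origin: centre of the underside of the 110 x 70 body; handle points to -x, z up. May be absent
- pan_c: loose orange-lidded pan, 0.28 kg, body 110 long x 70 wide x 42 high; orange bar handle 75 long, 18 wide, z 18 to 42, on one short side (x -55 to -130; good pinch point x -105, z 30, from above across the 18 width); origin: centre of the underside of the 110 x 70 body; handle points to -x, z up. May be absent
- empty_left: loose open empty black pan, about 0.2 kg, same size and black handle as the lidded pans (walls 4 thick); standing in the left bay if present; exactly one of the three black pans is present; origin: centre of the underside of the 110 x 70 body; handle points to -x, z up
- empty_middle: loose open empty black pan, about 0.2 kg, same size and black handle as the lidded pans (walls 4 thick); standing in the middle bay if present; exactly one of the three black pans is present; origin: centre of the underside of the 110 x 70 body; handle points to -x, z up
- empty_right: loose open empty black pan, about 0.2 kg, same size and black handle as the lidded pans (walls 4 thick); standing in the right bay if present; exactly one of the three black pans is present; origin: centre of the underside of the 110 x 70 body; handle points to -x, z up
- wash_mat: flat yellow mat for pans to be washed, 150 x 120, under 2 thick (pans on it rest at z 0); origin at its centre
- key_white (a joint): travel of the round white (wake) spring key on the warmer's roof: 0 up, 0.006 fully down; about 5 N; acts when at least 4.5 mm down for 0.1 s
- key_white_top (a point): centre of the top face of the white key, 15 radius; pressed straight down; the four keys stand in a row 45 behind the warmer's front, 55 apart, colours in any order
- key_blue (a joint): travel of the round blue (programme) spring key on the warmer's roof: 0 up, 0.006 fully down; about 5 N; acts when at least 4.5 mm down for 0.1 s
- key_blue_top (a point): centre of the top face of the blue key, 15 radius; pressed straight down; the four keys stand in a row 45 behind the warmer's front, 55 apart, colours in any order
- key_green (a joint): travel of the round green (start) spring key on the warmer's roof: 0 up, 0.006 fully down; about 5 N; acts when at least 4.5 mm down for 0.1 s
- key_green_top (a point): centre of the top face of the green key, 15 radius; pressed straight down; the four keys stand in a row 45 behind the warmer's front, 55 apart, colours in any order
- key_red (a joint): travel of the round red (stop) spring key on the warmer's roof: 0 up, 0.006 fully down; about 5 N; acts when at least 4.5 mm down for 0.1 s
- key_red_top (a point): centre of the top face of the red key, 15 radius; pressed straight down; the four keys stand in a row 45 behind the warmer's front, 55 apart, colours in any order
- tub_stack: loose stack of white tubs, 92 diameter, 160 high, not part of the job; origin under its centre
- spray_bottle: loose white bottle with red cap, 68 diameter, 190 high, not part of the job; origin under its centre
- jug: loose steel jug, 90 diameter, 130 high, not part of the job; origin under its centre
There are look-alikes about, which are no part of the job. What is shaped like the pan_c but purple is not meant. Leave any purple look-alike of the pan_a alone.

How it is judged:
On the way, in this order (a step that is already met when the one before it is completed fails the run):
1. the white key is pressed fully down (value of joint key_white above 0.0045 m), for 0.1 s.
2. the black pan stands on the yellow mat and every lidded pan is home in a bay, in any order (x of pan_a in the frame of warmer between 0.049 and 0.064 m and y of pan_a in the frame of warmer between -0.092 and 0.092 m and height (world z) of each of pan_a, pan_b, pan_c, empty_left, empty_middle, empty_right below 0.008 m and angle between each of pan_a, pan_b, pan_c, empty_left, empty_middle, empty_right's own z axis and vertical below 0.1 rad and angle between the x axis of each of pan_a, pan_b, pan_c and the x axis of warmer, either way round below 0.1 rad and x of pan_b in the frame of warmer between 0.049 and 0.064 m and y of pan_b in the frame of warmer between -0.092 and 0.092 m and x of pan_c in the frame of warmer between 0.049 and 0.064 m and y of pan_c in the frame of warmer between -0.092 and 0.092 m and horizontal distance between each of empty_left, empty_middle, empty_right and wash_mat below 0.04 m), for 0.2 s.
3. the blue key is pressed fully down (value of joint key_blue above 0.0045 m), for 0.1 s.
4. the green key is pressed fully down (value of joint key_green above 0.0045 m), for 0.1 s.
At the end, for the whole second after the job is handed in: every lidded pan that is present is in a bay, upright on the bench, its body within 8 mm of the back stop and square to the warmer (0.1 rad), handle out; the black pan stands upright on the bench with its body's centre within 40 mm of the yellow mat's centre; all at rest, all keys up (all of step 2 and linear speed of each of pan_a, pan_b, pan_c, empty_left, empty_middle, empty_right below 0.02 m/s and value of joint each of key_white, key_blue, key_green, key_red below 0.002 m); the robot touches nothing.
It fails at once if the red stop key is pressed (value of joint key_red above 0.003 m).
It fails at once if two keys are down at once (value of joint each of key_white, key_blue above 0.003 m or value of joint each of key_blue, key_green above 0.003 m or value of joint each of key_white, key_green above 0.003 m).
It fails at once if blue or green is pressed while the black pan is still in the warmer (value of joint any of key_blue, key_green above 0.003 m and ((x of empty_left in the frame of warmer above 0.02 m and height (world z) of empty_left below 0.03 m) or (x of empty_middle in the frame of warmer above 0.02 m and height (world z) of empty_middle below 0.03 m) or (x of empty_right in the frame of warmer above 0.02 m and height (world z) of empty_right below 0.03 m))).
It fails at once if the tubs, bottle or jug are shifted or knocked over (distance of any of tub_stack, spray_bottle, jug from where it was at the start of the episode above 0.03 m or angle between any of tub_stack, spray_bottle, jug's own z axis and vertical above 0.4 rad).
Of empty_left, empty_middle, empty_right only 1 to 1 are there at a start; the rules pass over those that are not, and their reading is None.
Of pan_a, pan_b, pan_c only 2 to 3 are there at a start; the rules pass over those that are not, and their reading is None.
At some moment in a run one of pan_a, pan_b, pan_c may be knocked a few centimetres aside while the robot is not near it.
Once in a run the grip may slacken for a moment while it holds something.
It also fails if it takes over 208 s, if anything falls off the work surface, if the arm or the gripper's body presses on something with over 40 N, if the wrist force passes 120 N, or if a joint passes its speed limit or range.

## Working session

There is one attempt and no reset: what is moved stays moved. The work goes in short steps, each a Python script; the robot and the scene stay as the last script left them, time stands still between calls to the robot, and variables do not carry over. Pictures are saved under pics/ and viewed, at most 14 in all, crops included, and the job is handed in when it is done.

```bash
ls; mkdir -p pics; python3 - <<'E'
from bench import bot, eyes
import cv2
for n in ("top","side"):
    c=eyes.camera(n); cv2.imwrite(f"pics/{n}0.png",c["color"][:,:,::-1])
    print(n,{k:c[k] for k in c if k!="color"})
print(bot.read_clock(), bot.read_tool_rot())
E
```

```text
pics
top {'fx': 578.2059374717433, 'fy': 578.2059374717433, 'cx': 325.1089534034347, 'cy': 234.67566119939724, 'xyz': array([ 0.20807276, -0.0972602 ,  1.6422849 ]), 'attitude': array([ 0.16195243, -0.1523721 , -1.58516154])}
side {'fx': 477.48058690313024, 'fy': 477.48058690313024, 'cx': 318.0902101537709, 'cy': 244.93791216280079, 'xyz': array([0.37088935, 0.68782078, 1.03693749]), 'attitude': array([ 0.08211921, -1.03126972, -2.79531721])}
0.1 [-0.48610466 -3.1033554   0.00321217]
```

View pics/top0.png

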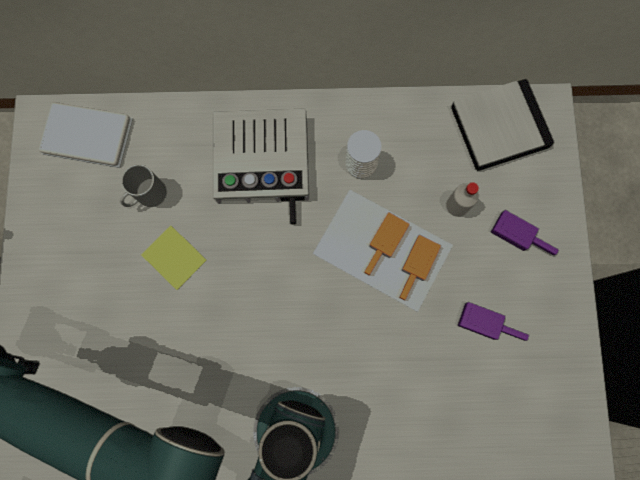

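View pics/side0.png

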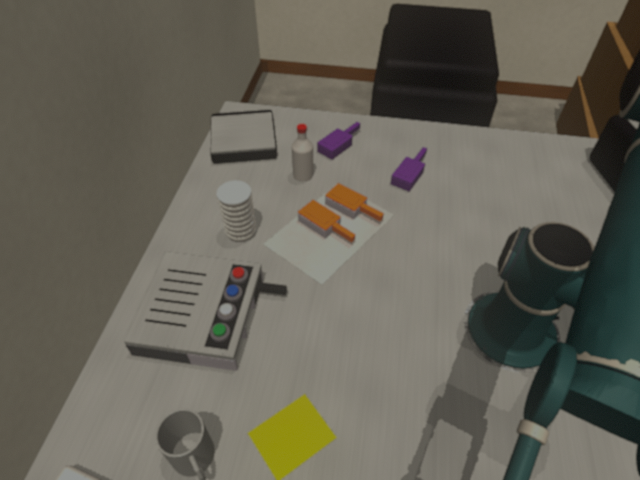

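The top view shows the following:
- **Warmer:** keys are green (230,180), white (250,180), blue (269,179) and red (289,178). A black handle sticks out of the right bay at (292,210).
- **Pans:** two orange-lidded pans at (388,235) and (421,258). The only things that could be mistaken for them are the purple pans at (515,230) and (483,320), so I choose the orange ones. The other black items are the notebook at (500,125) and the jug at (145,187), neither of which is the black pan.
- **Mat:** yellow, at (174,257). The white sheet at (385,250) and the grey tray at (85,133) are not the mat.

```bash
cat > vis.py <<'E'
from bench import bot, eyes
import numpy as np, cv2
from scipy.spatial.transform import Rotation as R
def shot(n):
    """picture + camera pose (origin o, rotation M in world)"""
    if n=="wrist":
        p=np.array(bot.read_tcp_pos()); Q=R.from_rotvec(bot.read_tool_rot()).as_matrix()
        c=eyes.camera(n); T=np.array(c["tool_from_camera"]); c["o"]=p+Q@T[:3,3]; c["M"]=Q@T[:3,:3]
    else:
        c=eyes.camera(n); c["o"]=np.array(c["xyz"]); c["M"]=R.from_rotvec(c["attitude"]).as_matrix()
    c["hsv"]=cv2.cvtColor(c["color"],cv2.COLOR_RGB2HSV); return c
def ray(c,uv):
    d=c["M"]@np.array([(uv[0]-c["cx"])/c["fx"],-(uv[1]-c["cy"])/c["fy"],-1]); return d/np.linalg.norm(d)
def onto(c,uv,z):
    d=ray(c,uv); return c["o"]+d*(z-c["o"][2])/d[2]
def cross(c1,u1,c2,u2):
    d1,d2=ray(c1,u1),ray(c2,u2)
    t=np.linalg.lstsq(np.c_[d1,-d2],c2["o"]-c1["o"],rcond=None)[0]
    a,b=c1["o"]+t[0]*d1,c2["o"]+t[1]*d2; return (a+b)/2,np.linalg.norm(a-b)
def proj(c,p):
    q=c["M"].T@(np.asarray(p)-c["o"]); return np.array([c["cx"]-c["fx"]*q[0]/q[2],c["cy"]+c["fy"]*q[1]/q[2]])
RANGE=dict(orange=((6,150,90),(19,255,255)),yellow=((24,150,80),(34,255,255)),green=((45,120,50),(75,255,255)),
  blue=((100,120,60),(122,255,255)),red=((0,150,90),(5,255,255)))
def blobs(c,col,amin=20):
    m=cv2.inRange(c["hsv"],*map(np.array,RANGE[col]))
    if col=="red": m|=cv2.inRange(c["hsv"],np.array((172,150,90)),np.array((180,255,255)))
    cs=cv2.findContours(m,cv2.RETR_EXTERNAL,cv2.CHAIN_APPROX_NONE)[0]
    return sorted([k for k in cs if cv2.contourArea(k)>amin],key=lambda k:-cv2.contourArea(k))
def cen(k):
    M=cv2.moments(k); return np.array([M["m10"],M["m01"]])/M["m00"]
def pan(c,k,z=.042):
    """origin xy, yaw of a pan from its top-face contour cast to height z"""
    P=np.array([onto(c,p,z)[:2] for p in k.reshape(-1,2)])
    S=np.round((P-P.min(0))*2000).astype(np.int32)+60      # 0.5 mm raster
    m=np.zeros(S.max(0)[::-1]+60,np.uint8); cv2.fillPoly(m,[S[:,None]],255)
    body=cv2.morphologyEx(m,cv2.MORPH_OPEN,cv2.getStructuringElement(cv2.MORPH_ELLIPSE,(61,61)))
    (bc,wh,a)=cv2.minAreaRect(cv2.findNonZero(body)); full=cen(max(cv2.findContours(m,0,1)[0],key=cv2.contourArea))
    bx=cv2.boxPoints((bc,wh,a)); e=bx[1]-bx[0]; f=bx[2]-bx[1]; ax=e if np.linalg.norm(e)>np.linalg.norm(f) else f
    ax=ax/np.linalg.norm(ax)
    if ax@(np.array(bc)-full)<0: ax=-ax
    return (np.array(bc)-60)/2000+P.min(0), np.arctan2(ax[1],ax[0]), np.array(wh)/2
E
python3 - <<'E'
from vis import *
np.set_printoptions(precision=4,suppress=True)
t,s=shot("top"),shot("side")
for c in("green","blue","red"):
    kt=[k for k in blobs(t,c) if 200<cen(k)[0]<310 and 150<cen(k)[1]<200]; ks=[k for k in blobs(s,c) if 200<cen(k)[0]<260 and 250<cen(k)[1]<350]
    print(c,*cross(t,cen(kt[0]),s,cen(ks[0])))
for n,c in(("top",t),("side",s)):
    for k in blobs(c,"orange",100): print(n,cen(k),*pan(c,k))
    k=blobs(c,"yellow",100)[0]; print(n,"mat",onto(c,cen(k),.001),cv2.minAreaRect(k))
for i,j in((0,0),(0,1),(1,0),(1,1)):
    print("orange",i,j,*cross(t,cen(blobs(t,"orange",100)[i]),s,cen(blobs(s,"orange",100)[j])))
print("mat",*cross(t,cen(blobs(t,"yellow",100)[0]),s,cen(blobs(s,"yellow",100)[0])))
cv2.imwrite("pics/crop1.png",np.hstack([cv2.resize(t["color"][100:230,200:330],(400,400)),cv2.resize(t["color"][190:320,340:470],(400,400))])[:,:,::-1])
# roof corners by eye-free edge: handle of the black pan
m=cv2.inRange(t["hsv"],np.array((0,0,0)),np.array((180,255,50)))[195:230,280:305]
k=max(cv2.findContours(m,0,1,offset=(280,195))[0],key=cv2.contourArea); r=cv2.minAreaRect(k); print(r,[onto(t,p,.042)[:2] for p in cv2.boxPoints(r)])
E
```

```text
green [0.6851 0.1737 0.0844] 0.0014445553879572151
blue [0.6864 0.0639 0.0859] 0.0013950380853792687
red [0.6877 0.0088 0.086 ] 0.001726346078656604
top [419.4376 260.9375] [ 0.461  -0.3576] -0.4844778 [ 65.6702 107.3778]
top [387.0206 237.6464] [ 0.528 -0.27 ] -0.5552634 [ 64.9163 108.5217]Traceback (most recent call last):
  File "<stdin>", line 9, in <module>
IndexError: list index out of range
```

```bash
python3 - <<'E'
from vis import *
import vis
np.set_printoptions(precision=4,suppress=True)
t,s=shot("top"),shot("side")
print(t["hsv"][257,174],s["hsv"][435,292])
vis.RANGE["yellow"]=((22,130,60),(42,255,255))
for n,c in(("top",t),("side",s)):
    for k in blobs(c,"orange",100): print(n,cen(k),*pan(c,k))
    for k in blobs(c,"yellow",100)[:1]: print(n,"mat",onto(c,cen(k),.001),cv2.minAreaRect(k))
a,b=blobs(t,"orange",100),blobs(s,"orange",100)
for i in range(len(a)):
  for j in range(len(b)): print("orange",i,j,*cross(t,cen(a[i]),s,cen(b[j])))
print("mat",*cross(t,cen(blobs(t,"yellow",100)[0]),s,cen(blobs(s,"yellow",100)[0])))
cv2.imwrite("pics/crop1.png",np.hstack([cv2.resize(t["color"][100:230,200:330],(400,400)),cv2.resize(t["color"][190:320,340:470],(400,400))])[:,:,::-1])
m=cv2.inRange(t["hsv"],np.array((0,0,0)),np.array((180,255,50)))[195:230,280:305]
k=max(cv2.findContours(m,0,1,offset=(280,195))[0],key=cv2.contourArea); r=cv2.minAreaRect(k); print(r,[onto(t,p,.042)[:2] for p in cv2.boxPoints(r)])
E
sed -i 's/yellow=((24,150,80),(34,255,255))/yellow=((22,130,60),(42,255,255))/' vis.py
```

```text
[ 31 126 148] [ 29 227 146]
top [419.5335 260.8099] [ 0.4611 -0.3578] -0.4761992 [ 65.7015 108.0946]
top [387.0171 237.6635] [ 0.5279 -0.2702] -0.55085754 [ 64.8612 108.5666]
side [324.063  218.2226] [ 0.5264 -0.2639] -0.5678439 [ 64.2617 108.6678]
side [351.5195 199.9014] [ 0.4584 -0.3511] -0.46364748 [ 64.1751 110.4618]
side [625.1751  53.5446] [-0.5779 -1.3891] 1.5707964 [86.5 32. ]
side mat [0.4823 0.353  0.001 ] ((290.6351318359375, 436.6891784667969), (56.49635314941406, 73.0035171508789), 54.462318420410156)
orange 0 0 [ 0.5012 -0.3758 -0.0934] 0.05669960907090484
orange 0 1 [ 0.4484 -0.3543  0.0304] 0.010485034387252052
orange 0 2 [ 0.1874 -0.1505  0.719 ] 0.3656212998963204
orange 1 0 [ 0.5174 -0.2659  0.0289] 0.009492248357025484
orange 1 1 [ 0.4674 -0.2497  0.1409] 0.06532433457904163
orange 1 2 [ 0.2159 -0.096   0.7485] 0.37372150083571576Traceback (most recent call last):
  File "<stdin>", line 13, in <module>
IndexError: list index out of range
```

```bash
sed -i 's/yellow=((22,130,60)/yellow=((22,100,60)/' vis.py
cat > arm.py <<'E'
from vis import *
np.set_printoptions(precision=4,suppress=True)
def rot(yaw):
    """tool down, fingers closing across the direction yaw; half turn chosen by wrist range"""
    return [ (R.from_euler("z",a)*R.from_euler("x",np.pi)).as_rotvec() for a in (yaw,yaw+np.pi)]
def pick(p,yaw):
    best=None
    for o in rot(yaw):
        q=bot.ik(p,o)
        if q is not None and (best is None or abs(q[5])<abs(best[0])): best=(q[5],o)
    if best is None: raise RuntimeError(f"no ik {p} {yaw}")
    return best[1]
def go(p,yaw):
    bot.reach(p,pick(p,yaw))
E
python3 - <<'E'
from arm import *
t=shot("top")
k=blobs(t,"yellow",100)[0]; print("mat",cen(k),onto(t,cen(k),.001),cv2.minAreaRect(np.array([(onto(t,p,.001)[:2]*1000) for p in k.reshape(-1,2)]).astype(np.float32)))
s=shot("side"); print(cross(t,cen(k),s,cen(blobs(s,"yellow",100)[0])))
for n,p in (("jug base",(146,203)),("tub base",(362,172)),("bottle base",(458,208)),("warmer r",(307,195)),("warmer l",(214,197))): print(n,onto(t,p,0 if "base" in n else .07)[:2])
m=cv2.inRange(t["hsv"],np.array((0,0,0)),np.array((180,255,50)))[203:230,280:305]
k=max(cv2.findContours(m,0,1,offset=(280,203))[0],key=cv2.contourArea); r=cv2.minAreaRect(k); print(r,[onto(t,p,.042)[:2] for p in cv2.boxPoints(r)])
bot.clamp(30); print(bot.read_grip_width())
go([.56,.09,.33],0.016); print(bot.read_joints(),bot.read_clock())
w=shot("wrist"); print(w["o"],w["fx"],w["tool_from_camera"]); cv2.imwrite("pics/w1.png",w["color"][:,:,::-1])
E
```

```text
mat [173.4044 257.2544] [0.483  0.3476 0.001 ] ((483.77935791015625, 346.9700012207031), (148.12606811523438, 117.77651977539062), 45.33781814575195)
(array([ 0.4838,  0.35  , -0.0079]), np.float64(0.0014657069939738314))
jug base [0.6464 0.4338]
tub base [ 0.7274 -0.2034]
bottle base [ 0.6117 -0.4799]
warmer r [ 0.6412 -0.042 ]
warmer l [0.641 0.22 ]
((292.5, 213.0), (20.0, 5.0), 90.0) [array([0.6263, 0.0078]), array([ 0.626 , -0.0064]), array([ 0.5675, -0.0059]), array([0.5678, 0.0083])]
-5.717721495024292e-05
[ 0.1165  0.014   1.7073  0.0003  1.4206 -1.4712] 3.525
[0.4846 0.0895 0.472 ] 331.1058621549435 [[ 0.0005  0.9559  0.2936  0.0754]
 [ 1.     -0.0006  0.0003  0.0001]
 [ 0.0005  0.2936 -0.9559 -0.1422]
 [ 0.      0.      0.      1.    ]]
```

View pics/w1.png

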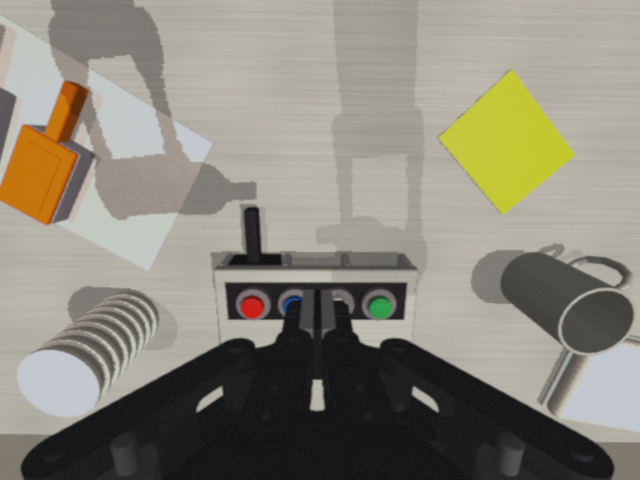

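The wrist view shows red (252,307) through green (380,307), the black pan with its handle at (253,232) in the right bay, and the middle and left bays empty. I'll refine the key positions from this pose and press white.

```bash
cat >> arm.py <<'E'
def press(p,yaw=.016):
    """press a key at p (top centre) straight down until the force rises past the stop"""
    go([p[0],p[1],p[2]+.05],yaw); bot.line_to([p[0],p[1],p[2]+.008],.08); f0=bot.read_wrist_force()[2]
    for i in range(1,10):
        bot.line_to([p[0],p[1],p[2]+.004-.002*i],.03); f=bot.read_wrist_force()[2]-f0
        print(f"{bot.read_tcp_pos()[2]:.4f}:{f:.1f}",end=" ")
        if f>12: break
    bot.dwell(.3); bot.line_to([p[0],p[1],p[2]+.05],.1); print(bot.read_clock())
E
python3 - <<'E'
from arm import *
w=shot("wrist")
def kp(c): 
    k=[k for k in blobs(w,c) if abs(cen(k)[1]-307)<30 and 220<cen(k)[0]<420][0]; return onto(w,cen(k),.0855)
r,g=kp("red"),kp("green"); print(r,g)
k=blobs(w,"yellow",100)[0]; print("mat",onto(w,cen(k),.001))
for k in blobs(w,"orange",300): print(cen(k),*pan(w,k))
m=cv2.inRange(w["hsv"],np.array((0,0,0)),np.array((180,255,60)))[207:250,235:270]
k=max(cv2.findContours(m,0,1,offset=(235,207))[0],key=cv2.contourArea); rr=cv2.minAreaRect(k); print(rr,[onto(w,p,.042)[:2] for p in cv2.boxPoints(rr)])
a=np.array([.6858,.1188,.0855]); b=(r+2*g)/3; print(a,b); p=(a+b)/2; p[2]=.0855
assert np.linalg.norm((a-b)[:2])<.008
press(p)
w=shot("wrist")
cv2.imwrite("pics/w2.png",w["color"][:,:,::-1])
E
```

```text
[0.6888 0.0082 0.0855] [0.6862 0.1737 0.0855]
mat [0.4801 0.3465 0.001 ]
[ 42.1586 161.2183] [ 0.5299 -0.268 ] -0.5554937 [ 68.8062 112.3283]
((251.94923400878906, 228.28933715820312), (42.32074737548828, 13.821928024291992), 85.91438293457031) [array([ 0.5675, -0.0057]), array([0.5659, 0.0125]), array([0.6241, 0.0145]), array([ 0.6258, -0.0043])]
[0.6858 0.1188 0.0855] [0.6871 0.1186 0.0855]
0.0885:4.3 0.0864:5.6 0.0860:12.3 7.0417
```

```bash
cat >> arm.py <<'E'
W0=np.array([.6395,.0903]); WY=.0158
def wp(x,y):   # warmer frame -> world xy
    c,s=np.cos(WY),np.sin(WY); return W0+np.array([c*x-s*y,s*x+c*y])
G=.105        # pinch point distance behind the pan origin
def gp(o,yaw): return np.asarray(o)-G*np.array([np.cos(yaw),np.sin(yaw)])
def P(xy,z): return [xy[0],xy[1],z]
def st(): print(f"w={bot.read_grip_width():.4f} F={bot.read_wrist_force()} t={bot.read_clock():.1f}")
def grab(o,yaw,f=80):
    g=gp(o,yaw); go(P(g,.13),yaw); bot.open_jaws(); bot.line_to(P(g,.013),.12); bot.clamp(f); st()
E
python3 - <<'E'
from arm import *
o=wp(.057,-.086); grab(o,WY)
for x in (.02,-.03,-.085,-.12):
    bot.line_to(P(gp(wp(x,-.086),WY),.013),.08); st()
p=gp(wp(-.12,-.086),WY); bot.line_to(P(p,.028),.08); st()
m=np.array([.481,.347]); y=.3; g=gp(m,y)
q=pick(P(g,.028),y); 
bot.line_to(P(g,.028),.12,q); st()
w=shot("wrist"); cv2.imwrite("pics/w3.png",w["color"][:,:,::-1])
E
```

```text
w=0.0171 F=[-1.1788 -0.6186  3.1474] t=12.1
w=0.0170 F=[-4.2368  0.2895  8.4462] t=12.8
w=0.0168 F=[-2.8426  0.3971  9.3298] t=13.5
w=0.0168 F=[-1.4796  0.0849  9.1048] t=14.4
w=0.0167 F=[0.8063 0.4039 6.6564] t=14.9
w=0.0165 F=[ 0.3572 -0.0745 -2.099 ] t=15.3Traceback (most recent call last):
  File "<stdin>", line 8, in <module>
bench.IKError: the arm cannot follow that straight line within its joint ranges
```

```bash
cat >> arm.py <<'E'
def near(yaw):
    c=R.from_rotvec(bot.read_tool_rot()); return min(rot(yaw),key=lambda o:(R.from_rotvec(o)*c.inv()).magnitude())
E
python3 - <<'E'
from arm import *
m=np.array([.481,.347]); q=bot.read_joints(); p0=bot.read_tcp_pos(); print(q)
for y in (.3,.6,0):
    try:
        g=gp(m,y); mid=(np.array(p0)[:2]+g)/2+[.03,0]
        bot.line_to(P(mid,.032),.12,near(y/2)); bot.line_to(P(g,.032),.12,near(y)); break
    except bot.IKError as e: print(y,e)
print(y); st(); print(bot.read_joints())
w=shot("wrist"); cv2.imwrite("pics/w3.png",w["color"][:,:,::-1])
E
```

```text
[-0.0582  0.0049  2.3204 -0.0001  0.8189  1.4969]
0.3
w=0.0169 F=[-0.0543  0.1687 -1.1403] t=18.3
[ 0.6416  0.1435  2.1581 -0.0002  0.8405  1.9131]
```

View pics/w3.png

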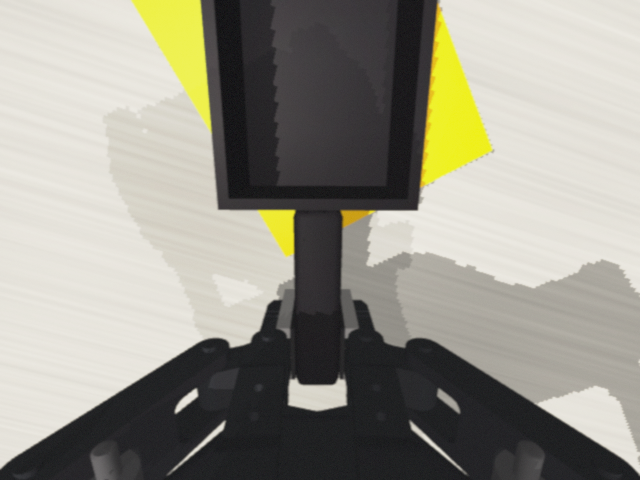

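The pan sits straight in the grip over the mat: body (215–420, 0–210), mat corners visible on either side. I'll lower it, release, and then look.

```bash
python3 - <<'E'
from arm import *
p=bot.read_tcp_pos()
for z in (.020,.016,.014): bot.line_to(P(p,z),.05); st()
bot.open_jaws(); bot.line_to(P(p,.15),.12)
go([.42,-.18,.33],-.5)
t=shot("top"); w=shot("wrist")
k=blobs(t,"yellow",50)
cv2.imwrite("pics/c4.png",np.hstack([cv2.resize(t["color"][200:320,120:260],(400,343)),cv2.resize(w["color"],(400,343))])[:,:,::-1])
for c in (t,w):
    for k in blobs(c,"orange",300): print(cen(k),*pan(c,k))
st()
E
```

```text
w=0.0168 F=[ 0.1665 -0.6193 -1.8206] t=18.7
w=0.0168 F=[ 0.1084  0.1052 -2.2266] t=18.9
w=0.0163 F=[-0.167   1.089  -1.0411] t=19.2
[414.7985 251.7365] [ 0.4878 -0.3487] -0.58474535 [ 51.8633 108.6005]
[242.5707 289.1741] [ 0.4921 -0.3421] -0.6043055 [ 68.418 111.238]
[298.4971 289.0623] [ 0.529  -0.2703] -0.55038595 [ 67.4885 111.2959]
w=0.0856 F=[-0.6373  0.159   0.5504] t=24.1
```

View pics/c4.png

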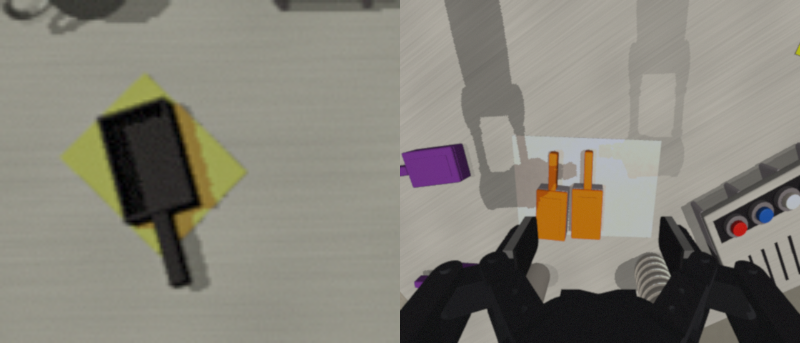

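The black pan sits on the mat. One orange pan has been knocked to (0.492, -0.342), beside the other, so this new pose is the one to use. The wrist half of the picture shows both handles free, at (553,165) and (588,165). I'll grab the nearer pan, for the left bay.

```bash
python3 - <<'E'
from arm import *
o,y=np.array([.529,-.270]),-.552
grab(o,y); g=gp(o,y); bot.line_to(P(g,.030),.06); st()
for xy,yy in (([.47,-.02],-.2),(gp(wp(-.10,.086),WY),WY)):
    bot.line_to(P(xy,.030),.12,near(yy)); st()
w=shot("wrist"); cv2.imwrite("pics/w5.png",w["color"][:,:,::-1])
E
```

```text
w=0.0164 F=[-1.468   0.847   4.6833] t=26.9
w=0.0167 F=[-0.3108  0.7667 -2.6831] t=27.4
w=0.0165 F=[ 0.1243 -0.5534 -2.5024] t=29.2
w=0.0172 F=[-0.7523 -0.3114 -2.8785] t=31.0
```

View pics/w5.png

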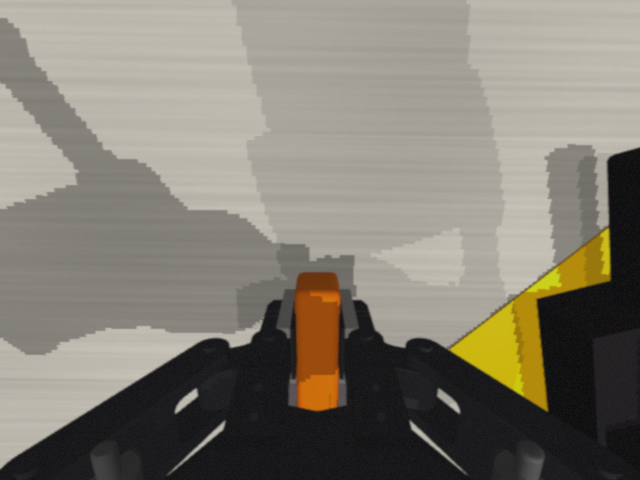

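The pan is held squarely, with its handle at (318,340). The black pan is well clear on the right at (600,300). I'll check with the top camera, then slide in with force watching.

```bash
cat >> arm.py <<'E'
def insert(by,z=.0145,x0=-.10,x1=.0575,dy=0,vel=.05):
    g=gp(wp(x0,by+dy),WY); bot.line_to(P(g,z),.05); f0=bot.read_wrist_force(); x=x0
    while x<x1:
        x=min(x+.008,x1); bot.line_to(P(gp(wp(x,by+dy),WY),z),vel); f=bot.read_wrist_force()-f0
        print(f"{x*1000:.1f}:{f[0]:.1f},{f[1]:.1f},{f[2]:.1f}",end=" | ")
        if f[0]<-22 or abs(f[1])>20: print("stop"); break
    a=bot.read_tcp_pos(); d=a[:2]-W0; c,s=np.cos(WY),np.sin(WY)
    print("pan x_w,y_w by TCP",c*d[0]+s*d[1]+G,c*d[1]-s*d[0]); st()
E
python3 - <<'E'
from arm import *
t=shot("top"); cv2.imwrite("pics/t6.png",t["color"][:,:,::-1])
for k in blobs(t,"orange",200): print(cen(k),*pan(t,k,.042 if cen(k)[0]>350 else .059))
print(wp(-.10,.086))
insert(.086,x1=.03)
E
```

```text
[413.4068 249.9528] [ 0.4917 -0.343 ] -0.59578437 [ 64.7647 108.8928]
[234.4354 227.4555] [0.5598 0.168 ] 0.0 [58.  61.5]
[0.5382 0.1747]
-92.0:-0.4,0.2,0.9 | -84.0:0.5,0.4,-0.3 | -76.0:0.2,0.0,-0.2 | -68.0:0.6,1.5,-0.2 | -60.0:1.4,0.8,1.1 | -52.0:0.4,0.2,-0.1 | -44.0:0.1,-0.3,-0.0 | -36.0:0.3,0.9,-0.2 | -28.0:0.2,1.2,-0.2 | -20.0:0.4,0.2,0.3 | -12.0:0.6,0.7,0.4 | -4.0:1.0,0.2,-0.4 | 4.0:-0.1,0.1,-0.2 | 12.0:-0.4,0.3,-0.6 | 20.0:-0.1,-0.4,-0.5 | 28.0:0.2,0.9,0.4 | 30.0:0.6,0.8,0.4 | pan x_w,y_w by TCP 0.030022357997774182 0.08596785692628087
w=0.0168 F=[ 0.3023  0.4838 -2.6077] t=36.7
```

```bash
python3 - <<'E'
from arm import *
insert(.086,z=.013,x0=.03,x1=.068)
bot.open_jaws(); p=bot.read_tcp_pos(); bot.line_to(P(p,.16),.12)
go([.42,-.17,.33],-.5)
t=shot("top"); w=shot("wrist"); cv2.imwrite("pics/c7.png",np.hstack([cv2.resize(t["color"][90:290,120:320],(400,400)),cv2.resize(w["color"],(400,400))])[:,:,::-1])
for c in (t,w):
    for k in blobs(c,"orange",150): print(cen(k),*pan(c,k))
st()
E
```

```text
38.0:1.3,1.1,0.5 | 46.0:-1.4,1.6,2.6 | 54.0:-3.0,1.0,4.8 | 62.0:-22.7,0.9,20.0 | stop
pan x_w,y_w by TCP 0.05588783204596305 0.08593634442693056
w=0.0166 F=[-23.5101   0.1904  20.7459] t=38.2
[413.6602 249.9427] [ 0.4919 -0.3428] -0.58800244 [ 65.4546 108.9986]
[237.2996 290.7946] [ 0.493 -0.341] -0.5543074 [ 68.0819 111.162 ]Traceback (most recent call last):
  File "<stdin>", line 7, in <module>
  File "vis.py", line 37, in pan
    (bc,wh,a)=cv2.minAreaRect(cv2.findNonZero(body)); full=cen(max(cv2.findContours(m,0,1)[0],key=cv2.contourArea))
              ~~~~~~~~~~~~~~~^^^^^^^^^^^^^^^^^^^^^^^
cv2.error: OpenCV(4.12.0) /io/opencv/modules/imgproc/src/convhull.cpp:143: error: (-215:Assertion failed) total >= 0 && (depth == CV_32F || depth == CV_32S) in function 'convexHull'
```

View pics/c7.png

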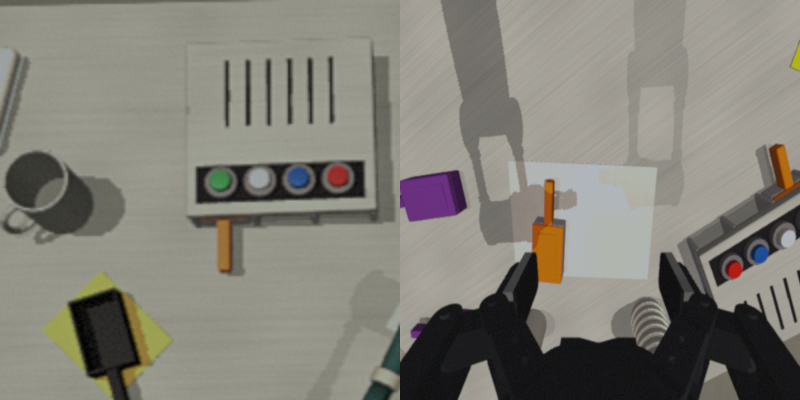

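The first pan is in the left bay with its handle out at (224,245) in the crop. The second still stands at (0.4925, -0.342), so I take it to the right bay.

```bash
python3 - <<'E'
from arm import *
o,y=np.array([.4925,-.342]),-.587
grab(o,y); g=gp(o,y); bot.line_to(P(g,.030),.06); st()
for xy,yy in (([.43,-.12],-.3),(gp(wp(-.10,-.086),WY),WY)):
    bot.line_to(P(xy,.030),.12,near(yy)); st()
t=shot("top")
for k in blobs(t,"orange",700): print(cen(k),*pan(t,k,.059))
print(wp(-.10,-.086))
insert(-.086,x1=.03)
E
```

```text
w=0.0166 F=[-1.8711  0.9608  3.4847] t=46.4
w=0.0165 F=[ 0.5858  0.2408 -3.7269] t=46.8
w=0.0166 F=[-0.1605 -0.6025 -2.4533] t=48.4
w=0.0168 F=[ 0.5414  0.5579 -3.1791] t=49.5
[0.5409 0.0027]
-92.0:-1.1,0.4,-0.3 | -84.0:-0.5,-0.7,-0.2 | -76.0:-1.1,-0.2,-0.6 | -68.0:-0.3,-0.5,-0.8 | -60.0:-1.5,0.0,-0.1 | -52.0:-1.4,-0.1,-0.5 | -44.0:-0.2,0.4,-0.7 | -36.0:-0.5,-0.2,0.9 | -28.0:-0.6,-0.0,-0.2 | -20.0:-1.0,-0.2,-1.5 | -12.0:-1.4,0.0,-0.7 | -4.0:-0.8,0.6,-0.9 | 4.0:-1.4,0.1,-0.9 | 12.0:-0.8,0.6,-0.6 | 20.0:-0.5,0.5,-0.5 | 28.0:-1.0,-0.3,-0.3 | 30.0:-0.8,0.1,-0.8 | pan x_w,y_w by TCP 0.030004111215248958 -0.0860143549918181
w=0.0168 F=[-0.1318 -0.2555 -3.0171] t=55.2
```

```bash
python3 - <<'E'
from arm import *
insert(-.086,z=.013,x0=.03,x1=.068)
bot.open_jaws(); p=bot.read_tcp_pos(); bot.line_to(P(p,.16),.12)
bot.clamp(30)
bot.reach([.56,.09,.33],rot(WY)[0]) if False else go([.56,.09,.33],WY)
w=shot("wrist"); t=shot("top"); print(w["o"]); cv2.imwrite("pics/w8.png",w["color"][:,:,::-1])
for n,c in(("w",w),("t",t)):
    for k in blobs(c,"orange",60):
        q=np.array([onto(c,p,.042)[:2] for p in k.reshape(-1,2)])-W0; C,S=np.cos(WY),np.sin(WY); q=q@np.array([[C,-S],[S,C]])
        print(n,cen(k),"x",q[:,0].min(),q[:,0].max(),"y",q[q[:,0]<-.01][:,1].min(),q[q[:,0]<-.01][:,1].max()) if (q[:,0]<-.01).any() else print(n,cen(k))
st()
E
```

```text
38.0:0.6,0.2,1.2 | 46.0:-0.1,1.4,3.7 | 54.0:-2.2,0.7,5.5 | 62.0:-18.9,0.1,21.0 | 68.0:-33.4,-0.6,34.2 | stop
pan x_w,y_w by TCP 0.05634105843633432 -0.0859831793142871
w=0.0168 F=[-35.5987  -1.3536  35.1275] t=57.0
[0.4846 0.0889 0.472 ]
w [253.6379 237.5899] x -0.07320456695399098 0.006664536753774191 y -0.09405116686694119 -0.07457109306805584
w [378.7771 237.644 ] x -0.0732361636466452 0.006612959787798446 y 0.07466056955239854 0.09382363680805977
t [291.7124 209.2275] x -0.07331888415884472 0.0033443055879531104 y -0.09373509091246318 -0.07884637152227368
t [231.4906 213.0534] x -0.07284131093353083 -0.002077951857290457 y 0.07786220442069494 0.0922835075574984
w=0.0001 F=[-0.1003 -0.3899 -0.1357] t=62.4
```

View pics/w8.png

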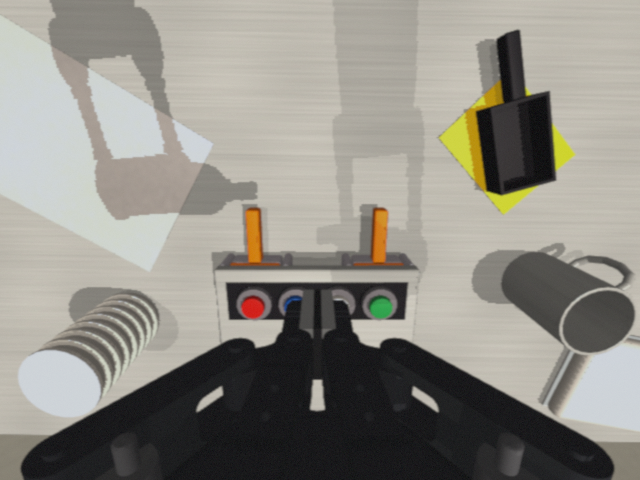

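Both handle ends lie at warmer x = -73 mm, seen at (254,210) and (380,210), so both pans are home. The black pan is on the mat at (515,145), and no other orange pan is in view. Next I press blue, then green.

```bash
python3 - <<'E'
from arm import *
press(np.array([.6838,.0636,.092])); bot.dwell(.3)
press(np.array([.6828,.1737,.092])); bot.dwell(.3)
p=bot.read_tcp_pos(); bot.line_to(P(p,.30),.15); go([.56,.09,.33],WY)
w=shot("wrist"); cv2.imwrite("pics/w9.png",w["color"][:,:,::-1])
for k in blobs(w,"orange",60): print(cen(k))
st()
E
```

```text
0.0939:-0.4 0.0922:0.2 0.0903:2.1 0.0883:3.2 0.0863:4.1 0.0860:11.6 0.0858:19.0 66.9
0.0940:1.5 0.0922:-0.4 0.0904:3.1 0.0884:3.9 0.0863:5.3 0.0860:11.3 0.0859:18.7 71.2917
[253.6651 237.5882]
[378.8623 237.5294]
w=0.0002 F=[ 0.6626 -0.1034 -0.7172] t=73.5
```

View pics/w9.png

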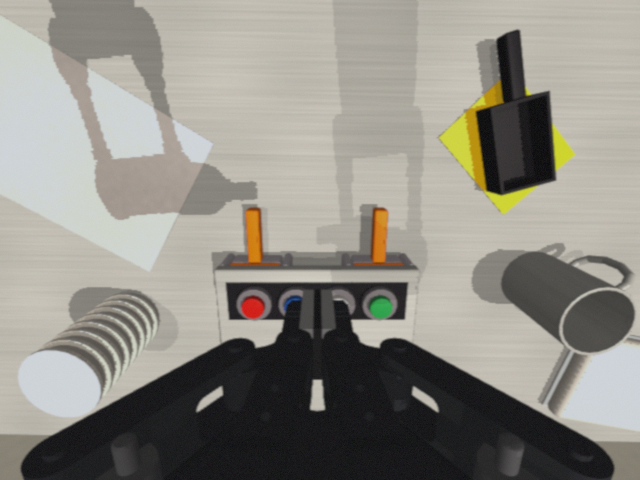

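Both keys went down to their hard stop at z 0.086, 6 mm of travel. Nothing has moved: the handles are at (254,238) and (379,238), and the black pan is on the mat. Handing in.

```bash
python3 -c "
from bench import bot
print(bot.close_job())"
```

```text
the job is handed in; nothing more can be done
None
```

I handed the job in at about 74 s with no verdict shown: white key pressed first, black pan on the yellow mat, both orange-lidded pans fully home in the left and right bays, then blue and green each pressed to the stop, red never touched.

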